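# Turn the parts carousel and kit a tee fitting

## Robot

A 7-joint arm with a two-finger parallel gripper is mounted at the origin on the work surface. World frame = base frame: x ahead of the robot, y to its left, z up, the work surface at z = 0. Lengths are in m, angles in rad, forces in N, time in s.
With the tool pointing down it reaches from about 0.375 to 0.925 m from the base axis. Payload 3.1 kg.
Tool frame: the origin (TCP) lies where the fingers leave the gripper's body, on its centre line; the fingertips stand 73 mm ahead of it and the grasp point (between the pads) lies 54 mm ahead of it (r.tcp_to_tips is the distance from the TCP to the fingertips, in m); z points along the fingers, y is the direction in which the jaws open and shut (so a half turn about z gives the same grasp; the last joint's range is limited). The gripper opens to 85 mm and grips with 20 to 120 N. Pads are 22 mm wide; open, the fingers measure 114 mm over their backs; the gripper's body (76 mm by 85 mm) begins 54 mm behind the grasp point. The pads swing forward as they close: fully open they stand 13 mm farther back than shut.
Start: joints at [1.193, 0.383, 0.044, 1.598, -0.018, 1.161, -0.05], TCP at [0.18, -0.625, 0.304] pointing down, gripper open.
Joint ranges: [-2.61, 2.61], [-0.41, 2.15], [-1.48, 1.57], [0, 2.5], [-1.57, 4.71], [0.05, 1.97], [-2.85, 2.85]. Speed limits (rad/s): [2.79, 2.79, 3.14, 3.14, 3.14, 3.14, 3.14].

## Interface

Orientations are given as a rotation vector (axis times angle).
In Python, from station import r gives the robot as it stands.
- The arm moves only by the shell command python3 -m crank 'ROWS' [FORCE]. ROWS is text: rows parted by semicolons, each of 7 numbers parted by spaces: the shift along the tool's x, y, z in cm, then the turn, a rotation vector about the tool's x, y, z in rad, then the finger opening in cm, from 0 to 8.54. A call has exactly 10 rows; each row is the pose to reach, as a shift and turn from the pose measured when the call began, along the tool's axes at that moment; what a row does not reach only later rows make up. A row lasts 1/12 s, in which the tool goes at most 41.7 mm and 7.16 degrees, less where a joint would pass 70% of its speed; a pose out of reach is approached as far as the arm can. A call with a gripper value outside its range is refused whole. The fingers move at their own pace and stop on an object; FORCE is the grip in N (left out, the last holds). Time passes only in rows, so rows that repeat a pose let the fingers close, or fill a call up. It gives the time, the measured TCP pose, the force and the opening at its end, in the units of the state.
- r.get_state(): the state, without advancing time (a new reading comes with each control period).
- r.grab_frame(name): name is "side" or "top" or "wrist"; returns (picture, depth): 384x512x3 uint8, blue, green, red; 384x512 float32, m along the optical axis (not along the pixel's ray), 0 where there is no reading.
- r.camera_info(name): a dict with "fx", "fy", "cx", "cy" (pixels), "cam_to_world" (4x4, takes a point from camera to world coordinates); the wrist camera has in their place "T_tool_cam" (4x4, takes a point from camera to tool coordinates, whose origin is the TCP and whose axes are the flange's). Camera axes: x right, y down, z forward; pixel columns grow to the right and rows downward; lengths in m; the calibration is good to about 2 mm. The wrist camera is an equidistant fisheye: a pixel r from the principal point sees the ray r / f radians off the axis. A picture is of the moment at which its call begins: read the wrist's pose just before it. camera_info takes no time and is no camera call.
- r.job_done(): hands the job in, once; it reports no verdict.
The state is a dict: "time_s": time; "joint_positions": joint angles; "joint_vel": joint speeds; "tau": joint torques, N m; "tcp_pos": TCP position; "ee_rot": TCP orientation; "force": force on the tool from outside, world axes, zero at the start; "torque": the same for the moment, N m; "opening": finger opening in m.
Only numpy, scipy, OpenCV 4.12 (cv2) and the standard library are available. Lean on these libraries where they do the work, as an engineer would, in place of code of your own. Each camera call takes 0.05 s, during which the arm holds its last target.

## Task

Turn the parts carousel until the tee fitting's compartment stands at the front, lined up with the pointer on the base, and let it come to rest there. Then pick the tee out from the front and stand it upright in the empty bay of the inspection tray, without dropping it. Do not topple the other fittings, and leave the things on the bench and in the other bay alone.

Things in the scene. Friction and masses are not known exactly. Their poses are not given: they have to be found in the camera images.
- carousel: Fixed aluminium base of the parts carousel; origin on its turning axis at bench height, z up. Its -x axis is the front, marked by a pointer, and faces roughly towards the robot.
- pointer (a point): Top of the dark pointer on the base: 28 mm long, 10 mm wide, top 30 mm above the bench, 191 to 219 mm from the axis, just outside the turntable; marks the front.
- guard (a point): Centre of the top of a fixed guard of 5 mm steel wires, 54 mm apart, over the rear half of the carousel, axes as the base's. It spans x -20 to +130 mm and y -110 to +110 mm in the base's frame, underside 115 mm and top 120 mm above the bench (a bracket at its rear reaches 126 mm). Parts under it cannot be taken from above.
- turntable (a joint): Turntable angle q, rad, counter-clockwise from above; limits +-9, starts near 0. White tray, radius 180 mm, floor 30 mm above the bench, rim 10 mm higher; four equal compartments between dividers 4 mm thick, 20 mm tall, with ribs 8 mm tall 42 mm either side of each middle line. In the base's frame the compartments' middles lie at q + 0, 90, 180, 270 degrees (180 is the front). Takes 1.2 N at a peg; stops by friction.
- peg (a point): Top centre of one of four alike steel pegs, 14 mm across, top 90 mm above the bench, 60 mm above the floor, at the outer ends of the four dividers, 165 mm from the axis. This one is at q + 45 degrees in the base's frame, the others every 90 degrees. Push a peg sideways to turn the turntable.
- tee_center (a point): The wanted part: stainless tee fitting, 80 mm tall on a round foot flange 52 mm across, 8 mm thick; the point is on its upright axis, 40 mm above its underside, z up. Upright pipe 30 mm across; one level side branch 22 mm across along this point's +x, 35 mm above the underside, ends 48 mm from the axis. 0.2 to 0.35 kg. Starts 100 mm from the carousel's axis, left, right or rear, branch any way.
- spool_center (a point): Other stainless fitting: straight pipe 30 mm across with an equal flange 52 mm across at the top, 80 mm tall on a round foot flange 52 mm across, 8 mm thick; the point is on its upright axis, 40 mm above its underside, z up. Starts in the front compartment.
- elbow_center (a point): Other stainless fitting: an elbow, upright pipe 30 mm across that turns level at the very top, its mouth 36 mm from the axis, 80 mm tall on a round foot flange 52 mm across, 8 mm thick; the point is on its upright axis, 40 mm above its underside, z up. Shares out the left, right and rear compartments with the tee and the reducer.
- reducer_center (a point): Other stainless fitting: a reducer, 48 mm across below, tapering to a 22 mm neck, no branch, 80 mm tall on a round foot flange 52 mm across, 8 mm thick; the point is on its upright axis, 40 mm above its underside, z up.
- tray: White inspection tray with blue mats, fixed, 150 mm along its x, 240 mm along its y, walls 28 mm tall and 5 mm thick, floor 5 mm above the bench; origin at the centre of its underside. A divider along x through its middle makes two bays, each 140 mm (x) by 112 mm (y) inside. The bay on its -y side is empty, the one on +y holds a short ferrule.
- empty_bay (a point): Centre of the floor of the empty bay, 5 mm above the bench, axes as the tray's.
- ferrule: Bystander: stainless flanged ferrule, 64 mm across, 60 mm tall, standing in the tray's other bay; origin at the centre of its underside.
- bottle: Bystander: white plastic bottle, 64 mm across, 160 mm tall, standing on the bench beyond the tray; origin at the centre of its underside.
- driver: Bystander: screwdriver 190 mm long lying on the bench to the robot's right; origin near its middle.
There are look-alikes about, which are no part of the job. Leave any pink look-alike of the part that bears tee_center alone.

How it is judged:
By the outcome, as a careful person would: the job done as asked, in the order asked, and still so for the second after the job is handed in, with the robot touching nothing.
It also fails if it takes over 72 s, if anything falls off the work surface, if the arm or the gripper's body presses on something with over 40 N, if the wrist force passes 120 N, or if a joint passes its speed limit or range.

## Working session

There is one attempt and no reset: what is moved stays moved. The work goes in short steps, Python scripts to look and compute and a shell command to move; the robot and the scene stay as the last step left them, time stands still between calls to the robot, and variables do not carry over. Pictures are saved under pics/ and viewed, and the job is handed in when it is done.

```bash
ls; mkdir -p pics; python3 - <<'E'
from station import r
import cv2,numpy as np
print(r.get_state())
for n in ["side","top","wrist"]:
    im,d=r.grab_frame(n); cv2.imwrite(f"pics/{n}0.png",im); np.save(f"pics/{n}0.npy",d)
    print(n,r.camera_info(n))
E
```

```text
pics
{'time_s': 0.0, 'joint_positions': array([ 1.19321936,  0.38384681,  0.04381815,  1.59959865, -0.01790313,
        1.16118563, -0.04989334]), 'joint_vel': array([ 0.00103695,  0.00079622,  0.00168332, -0.00040798,  0.00025205,
        0.0014464 , -0.00024612]), 'tau': array([ 1.04524938e-04, -4.33461607e+01,  1.02432713e+00, -2.49515086e+01,
        1.05955018e-02,  1.13601662e-02,  2.74144227e-06]), 'tcp_pos': array([ 0.17929551, -0.62399212,  0.30246759]), 'ee_rot': array([-3.10830934e+00, -4.37832931e-01,  7.86624874e-04]), 'force': array([0.03642135, 0.33849667, 0.43914763]), 'torque': array([-0.02763662, -0.00356977, -0.01643207]), 'opening': 0.08571069073349187}
side {'fx': 462.75157252334856, 'fy': 462.75157252334856, 'cx': 259.7096117969417, 'cy': 193.51463916838804, 'cam_to_world': array([[-0.89021999, -0.26012922,  0.37395342,  0.12367592],
       [-0.45537903,  0.4869932 , -0.74529696,  0.83559683],
       [ 0.01176074, -0.8337688 , -0.55198848,  0.76324538],
       [ 0.        ,  0.        ,  0.        ,  1.        ]])}
top {'fx': 366.5907427721368, 'fy': 366.5907427721368, 'cx': 250.56245031743353, 'cy': 186.03736227251116, 'cam_to_world': array([[-0.00772324, -0.98426181,  0.17654755,  0.4058686 ],
       [-0.99996562,  0.00813476,  0.00160725, -0.08180968],
       [-0.00301813, -0.17652907, -0.9842908 ,  1.11126092],
       [ 0.        ,  0.        ,  0.        ,  1.        ]])}
wrist {'fx': 297.3186396354542, 'fy': 297.3186396354542, 'cx': 256.63347451449647, 'cy': 194.48733813412488, 'T_tool_cam': array([[ 1.62107937e-03, -9.46325920e-01, -3.23209878e-01,
         8.29430151e-02],
       [ 9.99998324e-01,  1.80897361e-03, -2.80938064e-04,
        -8.00965699e-05],
       [ 8.50537111e-04, -3.23208881e-01,  9.46327267e-01,
        -6.96120850e-02],
       [ 0.00000000e+00,  0.00000000e+00,  0.00000000e+00,
         1.00000000e+00]])}
```

View pics/side0.png

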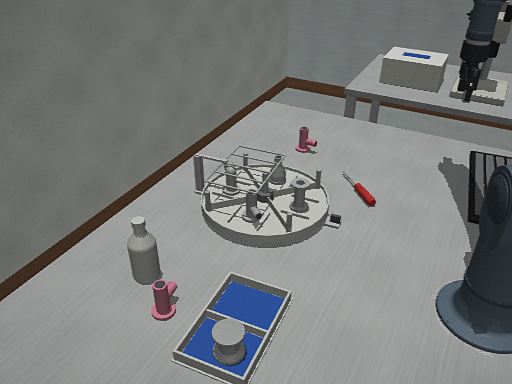

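View pics/top0.png

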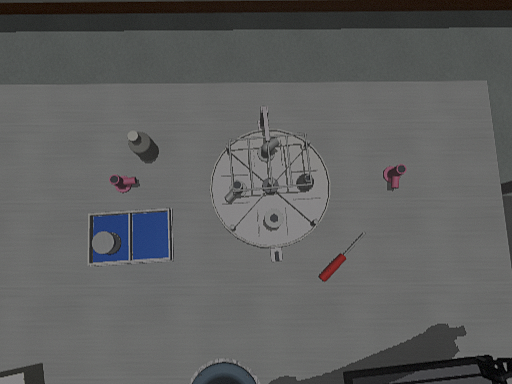

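View pics/wrist0.png

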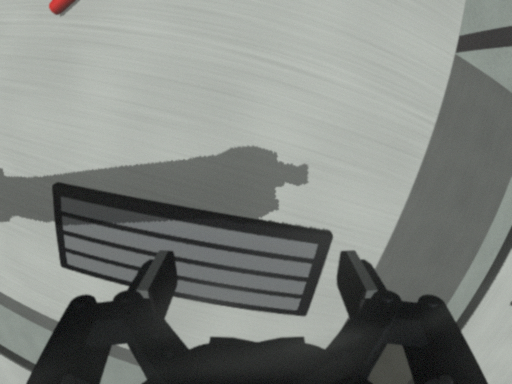

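The pink tees at top (123,183) and (395,173) are decoys. I'll enlarge the carousel to tell the tee, elbow and reducer apart.

```bash
python3 - <<'E'
import cv2,numpy as np
t=cv2.imread("pics/top0.png")[95:265,195:345]; s=cv2.imread("pics/side0.png")[140:250,185:345]
cv2.imwrite("pics/c1.png",cv2.resize(t,None,fx=3.5,fy=3.5,interpolation=cv2.INTER_CUBIC))
cv2.imwrite("pics/c2.png",cv2.resize(s,None,fx=5,fy=5,interpolation=cv2.INTER_CUBIC))
E
```

```text
(no output)
```

View pics/c1.png

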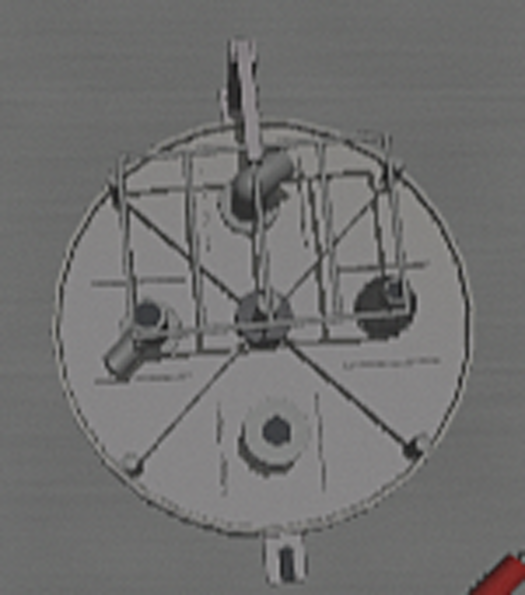

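View pics/c2.png

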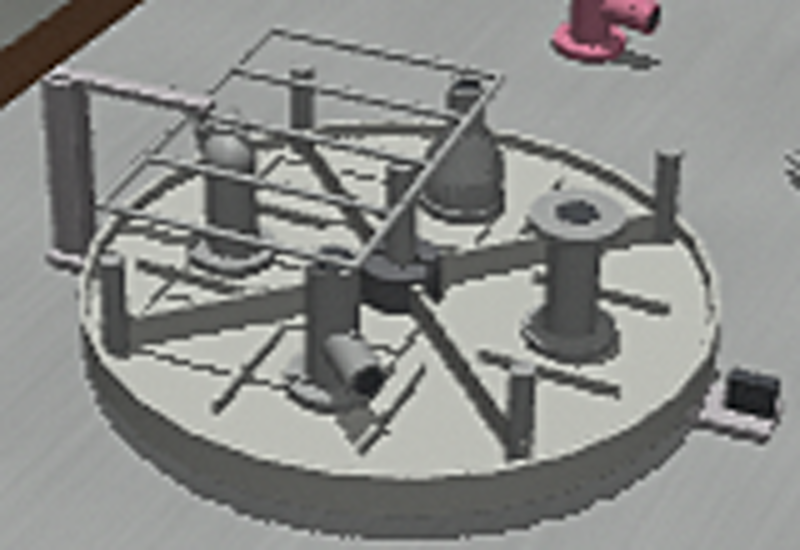

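The three metal candidates on the turntable in the top picture are:
- Left (237,190): upright pipe with a level side branch below its top, so this is the tee.
- Rear (268,148): it bends at the very top, so this is the elbow.
- Right (305,183): a taper, so this is the reducer.

The spool is at the front. The tee needs about +90° to reach the front, so next I'll measure.

```bash
cat > h.py <<'E'
import numpy as np,cv2
from station import r
from scipy.spatial.transform import Rotation as R
from scipy.optimize import least_squares
def pts(n,d):
    c=r.camera_info(n); v,u=np.mgrid[:384,:512]
    P=np.stack([(u-c["cx"])/c["fx"]*d,(v-c["cy"])/c["fy"]*d,d],-1)
    T=c["cam_to_world"]; return P@T[:3,:3].T+T[:3,3]
def circ(p,rad=None):
    f=(lambda x:np.hypot(p[:,0]-x[0],p[:,1]-x[1])-(rad or x[2]))
    x0=list(p[:,:2].mean(0))+([] if rad else [.1])
    return least_squares(f,x0,loss="soft_l1",f_scale=.002)
E
python3 - <<'E'
from h import *
for n in ["top","side"]:
    d=np.load(f"pics/{n}0.npy"); P=pts(n,d); ok=d>0
    near=ok&(np.hypot(P[...,0]-.62,P[...,1]+.12)<.3)
    b=ok&(P[...,2]<.02)&(P[...,2]>-.02)
    print(n,"bench z",np.median(P[b][:,2]),P[b][:,2].std())
    # rim z .04
    m=near&(abs(P[...,2]-.04)<.004)
    q=P[m]; c=q[:,:2].mean(0)
    for _ in range(6):
        rr=np.hypot(*(q[:,:2]-c).T); s=q[(rr>.165)&(rr<.19)]
        x=circ(s).x; c=x[:2]
    print("rim",x,len(s))
    # floor region
    fl=near&(abs(P[...,2]-.03)<.003); rr=np.hypot(P[...,0]-c[0],P[...,1]-c[1])
    print("floor z",np.median(P[fl&(rr<.17)][:,2]))
    # pegs
    m=ok&(rr>.14)&(rr<.18)&(P[...,2]>.06)&(P[...,2]<.097)
    k,l=cv2.connectedComponents(m.astype(np.uint8))
    for i in range(1,k):
        q=P[l==i]
        if len(q)<4: continue
        t=q[q[:,2]>q[:,2].max()-.01].mean(0); a=np.degrees(np.arctan2(t[1]-c[1],t[0]-c[0]))
        print(" peg?",len(q),t.round(4),"ang",a.round(1),"r",np.hypot(*(t[:2]-c)).round(4), "zmax",q[:,2].max().round(4))
    # pointer
    m=ok&(rr>.186)&(rr<.225)&(abs(P[...,2]-.03)<.006)&(P[...,0]<c[0]-.1)
    q=P[m]
    if len(q): t=q.mean(0); print("pointer",len(q),t,np.degrees(np.arctan2(t[1]-c[1],t[0]-c[0])),np.hypot(*(t[:2]-c)))
E
```

```text
top bench z 0.000587977127192385 0.0030907780890533543
rim [ 0.59654739 -0.13723498  0.17636196] 604
floor z 0.030188069159259867
 peg? 19 [ 0.7187 -0.2479  0.0909] ang -42.2 r 0.1649 zmax 0.096
 peg? 19 [ 0.7061 -0.013   0.0901] ang 48.6 r 0.1656 zmax 0.0953
 peg? 27 [ 0.4865 -0.2588  0.0906] ang -132.2 r 0.164 zmax 0.0952
 peg? 23 [ 0.474  -0.0277  0.0895] ang 138.2 r 0.1643 zmax 0.0933
pointer 35 [ 0.39248958 -0.15393195  0.03014296] -175.3222103995075 0.2047397789903736
side bench z 0.0023500263236745367 0.00401486669858352
rim [ 0.59627926 -0.13569372  0.17657408] 696
floor z 0.031775600697846296
 peg? 16 [ 0.7185 -0.2456  0.0902] ang -42.0 r 0.1644 zmax 0.0939
 peg? 28 [ 0.7181 -0.2425  0.0755] ang -41.2 r 0.162 zmax 0.0814
 peg? 52 [ 0.4857 -0.2565  0.0903] ang -132.5 r 0.1637 zmax 0.0948
 peg? 63 [ 0.705  -0.012   0.0908] ang 48.7 r 0.1647 zmax 0.0956
 peg? 68 [ 0.4733 -0.0243  0.0904] ang 137.8 r 0.1659 zmax 0.0937
pointer 44 [ 0.3916441  -0.15073352  0.03011035] -175.79656640588462 0.20518709305695634
```

```bash
python3 - <<'E'
from h import *
c=np.array([.5965,-.1365])
for n in ["top","side"]:
    d=np.load(f"pics/{n}0.npy"); P=pts(n,d); ok=d>0
    e=c+.1*np.array([np.cos(np.radians(93)),np.sin(np.radians(93))])
    rr=np.hypot(P[...,0]-e[0],P[...,1]-e[1])
    for lo,hi in [(.034,.042),(.054,.08),(.1,.113)]:
        q=P[ok&(rr<.07)&(P[...,2]>lo)&(P[...,2]<hi)]
        if len(q)<5: continue
        v=q[:,:2].mean(0)-e; print(n,lo,len(q),q.mean(0).round(4),"dir",np.degrees(np.arctan2(v[1],v[0])).round(1), 'far',q[np.argmax(np.hypot(*(q[:,:2]-e).T))].round(3))
    T=[("bottle",.77,.2,.06,.15,.175),]
    m=ok&(P[...,0]<.65)&(P[...,1]>.05)&(P[...,2]>.023)&(P[...,2]<.033)&(P[...,0]>.35)
    q=P[m][:,:2].astype(np.float32); print(n,"tray",cv2.minAreaRect(q), q.min(0),q.max(0))
    m=ok&(P[...,0]<.65)&(P[...,1]>.05)&(P[...,2]>.05)&(P[...,0]>.35)&(P[...,2]<.07)
    q=P[m];print("ferrule",q.mean(0) if len(q) else None)
E
```

```text
top 0.034 197 [ 0.5891 -0.0424  0.0372] dir -110.8 far [ 0.635 -0.091  0.035]
top 0.054 96 [ 0.5641 -0.0235  0.0725] dir 154.1 far [ 0.548 -0.015  0.06 ]
top 0.1 69 [ 0.5888 -0.0429  0.1104] dir -111.3 far [ 0.581 -0.054  0.107]
top tray ((0.5027422904968262, 0.2823374271392822), (0.2497510313987732, 0.2417609542608261), 3.2109620571136475) [0.3718134  0.15544082] [0.62699246 0.40372705]
ferrule [0.44702359 0.33575387 0.06478107]
side 0.034 277 [ 0.5911 -0.0327  0.0374] dir 93.0 far [ 0.659 -0.02   0.034]
side 0.054 160 [ 0.5706 -0.0205  0.0708] dir 142.0 far [ 0.634 -0.092  0.054]
side 0.1 65 [ 0.5853 -0.0351  0.1084] dir 165.4 far [ 0.574 -0.04   0.101]
side tray ((0.5016757249832153, 0.28207775950431824), (0.2479565590620041, 0.24491195380687714), 3.0260016918182373) [0.3721788  0.15521112] [0.6236247  0.40441823]
ferrule [0.45374551 0.3403447  0.06566569]
```

```bash
cat >> h.py <<'E'
def down(psi):  # tool z down, tool x at yaw psi (deg)
    p=np.radians(psi); return R.from_matrix(np.array([[np.cos(p),np.sin(p),0],[np.sin(p),-np.cos(p),0],[0,0,-1]]))
def go(p,psi,via=None):
    s=r.get_state(); A=R.from_rotvec(s["ee_rot"])
    sh=A.inv().apply(np.array(p)-s["tcp_pos"])*100
    rv=(A.inv()*down(psi)).as_rotvec()
    x=A.as_matrix()
    print("now t %.2f"%s["time_s"],s["tcp_pos"].round(4),"psi %.1f"%np.degrees(np.arctan2(x[1,0],x[0,0])),"open %.4f"%s["opening"],"| shift cm",sh.round(2),"turn",rv.round(3),"len %.1f deg %.1f"%(np.linalg.norm(sh),np.degrees(np.linalg.norm(rv))))
E
python3 - <<'E'
from h import *
go([.474,-.026,.24],-42)
c=np.array([.5965,-.1365])
for n in ["top","side"]:
    d=np.load(f"pics/{n}0.npy"); P=pts(n,d); ok=d>0
    m=ok&(P[...,0]<.565)&(P[...,1]>.1)&(P[...,2]>.02)&(P[...,2]<.033)&(P[...,0]>.35)
    k,l,st,_=cv2.connectedComponentsWithStats(m.astype(np.uint8)); i=1+np.argmax(st[1:,4]); q=P[l==i][:,:2].astype(np.float32)
    print(n,len(q),cv2.minAreaRect(q))
    q=P[ok&(P[...,0]<.56)&(P[...,1]>.13)&(P[...,1]<.45)&(P[...,2]>.053)&(P[...,0]>.35)]; print(np.median(q,0),q.max(0),q.min(0))
E
```

```text
now t 0.15 [ 0.1793 -0.6242  0.3028] psi 16.0 open 0.0854 | shift cm [ 44.84 -49.34   6.37] turn [-2.000e-03  1.000e-03  1.013e+00] len 67.0 deg 58.0
top 681 ((0.45315417647361755, 0.27957671880722046), (0.1500895619392395, 0.24198533594608307), 3.31752872467041)
[0.4337878  0.33786941 0.0652906 ] [0.46462138 0.37092406 0.07047057] [0.40566744 0.30677189 0.05944446]
side 1687 ((0.45367375016212463, 0.27959442138671875), (0.15231145918369293, 0.24472957849502563), 3.2397284507751465)
[0.43361959 0.34346251 0.06665355] [0.46576322 0.37301849 0.06990292] [0.40323992 0.30966513 0.05842061]
```

```bash
python3 -m crank '2 -2.2 0 0 0 .05 6; 4.2 -4.7 .3 0 0 .1 4; 6.5 -7.2 .6 0 0 .15 3; 8.8 -9.7 1 0 0 .2 3; 11.1 -12.2 1.4 0 0 .25 3; 13.4 -14.7 1.8 0 0 .3 3; 15.7 -17.2 2.2 0 0 .35 3; 18 -19.7 2.5 0 0 .4 3; 20.2 -22.2 2.8 0 0 .45 3; 22.4 -24.7 3 0 0 .5 3' 40; python3 -c "
from h import *
go([.474,-.026,.2],-42)"
```

```text
time_s: 0.98
tcp_pos: [0.3265, -0.323, 0.2728]
ee_rot: [-3.12, 0.349, 0.002]
force: [1.1, -0.5, 0.7]
opening: 0.0301
now t 0.98 [ 0.3265 -0.323   0.2728] psi -12.8 open 0.0301 | shift cm [  7.84 -32.21   7.33] turn [-0.002  0.002  0.51 ] len 33.9 deg 29.2
```

```bash
python3 -m crank '.8 -3.4 .4 0 0 .05 3; 1.6 -6.8 1 0 0 .1 3; 2.5 -10.3 1.7 0 0 .16 3; 3.4 -13.8 2.5 0 0 .21 3; 4.3 -17.4 3.3 0 0 .27 3; 5.2 -21 4.2 0 0 .33 3; 6.1 -24.7 5.1 0 0 .39 3; 7 -28.4 6 0 0 .45 3; 7.6 -31 6.8 0 0 .51 3; 7.84 -32.2 7.33 0 0 .51 3'; python3 - <<'E'
from h import *
im,d=r.grab_frame("wrist"); cv2.imwrite("pics/w1.png",im)
im,d=r.grab_frame("side"); cv2.imwrite("pics/s1.png",im)
go([.474,-.026,.135],-42)
E
```

```text
time_s: 1.82
tcp_pos: [0.4751, -0.0211, 0.1995]
ee_rot: [-2.932, 1.117, 0.003]
force: [0.9, -0.4, 0.2]
opening: 0.0301
now t 1.92 [ 0.474  -0.0228  0.1991] psi -41.6 open 0.0297 | shift cm [0.25 0.25 6.41] turn [-0.001  0.005  0.007] len 6.4 deg 0.5
```

View pics/w1.png

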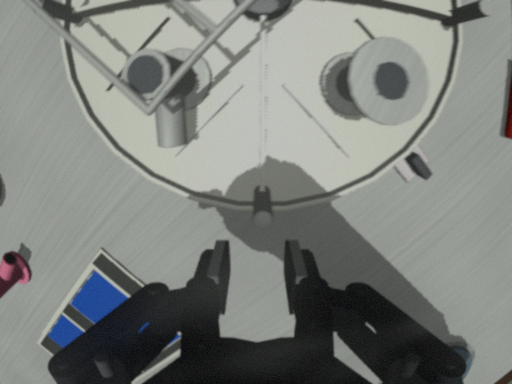

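View pics/s1.png

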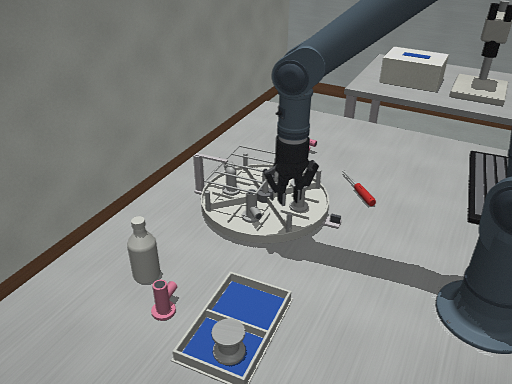

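```bash
python3 -m crank '.1 .1 .6 0 0 0 3; .2 .2 1.4 0 0 0 3; .25 .25 2.2 0 0 0 3; .25 .25 3 0 0 0 3; .25 .25 3.9 0 0 0 3; .25 .25 4.8 0 0 0 3; .25 .25 5.6 0 0 0 3; .25 .25 6.2 0 0 0 3; .25 .25 6.4 0 0 0 3; .25 .25 6.4 0 0 0 3'; python3 - <<'E'
from h import *
im,d=r.grab_frame("wrist"); cv2.imwrite("pics/w2.png",im)
c=np.array([.5965,-.1365])
for a in (153,168):
  t=np.radians(a); go([c[0]+.165*np.cos(t),c[1]+.165*np.sin(t),.135],a-180)
E
```

```text
time_s: 2.75
tcp_pos: [0.4736, -0.0259, 0.1343]
ee_rot: [-2.935, 1.114, 0.009]
force: [0.2, -0.0, 0.7]
opening: 0.0302
now t 2.80 [ 0.474  -0.0258  0.1348] psi -41.6 open 0.0298 | shift cm [ 0.54  4.3  -0.02] turn [-0.002  0.005 -0.255] len 4.3 deg 14.6
now t 2.80 [ 0.474  -0.0258  0.1348] psi -41.6 open 0.0298 | shift cm [ 2.16  8.29 -0.04] turn [-0.002  0.005 -0.516] len 8.6 deg 29.6
```

View pics/w2.png

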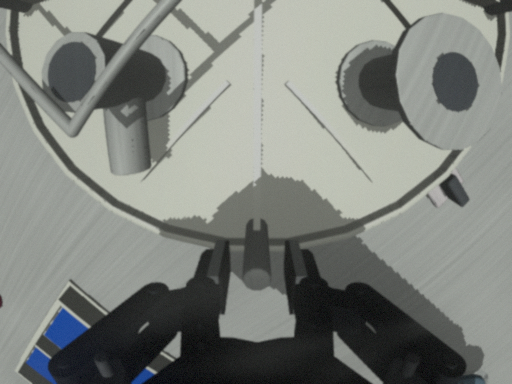

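```bash
python3 -m crank '0 .17 0 0 0 -.01 1.8; .01 .5 0 0 0 -.03 1.8; .03 1.04 0 0 0 -.063 1.8; .09 1.72 0 0 0 -.105 1.8; .18 2.44 0 0 0 -.148 1.8; .3 3.15 0 0 0 -.19 1.8; .46 3.85 0 0 0 -.236 1.8; .62 4.49 0 0 0 -.276 1.8; .75 4.91 0 0 0 -.302 1.8; .81 5.1 0 0 0 -.314 1.8' 20; cat >> h.py <<'E'
C=np.array([.5965,-.1365])
def ring(a,z=.135):
    s=r.get_state(); v=s["tcp_pos"][:2]-C; print("theta %.1f r %.4f"%(np.degrees(np.arctan2(v[1],v[0]))%360,np.hypot(*v)),"F",s["force"].round(1))
    t=np.radians(a); go([C[0]+.165*np.cos(t),C[1]+.165*np.sin(t),z],a-180)
E
python3 - <<'E'
from h import *
im,d=r.grab_frame("wrist"); cv2.imwrite("pics/w3.png",im)
ring(174.5)
E
```

```text
time_s: 3.63
tcp_pos: [0.446, -0.07, 0.1352]
ee_rot: [-3.072, 0.641, 0.005]
force: [0.1, 1.3, 0.0]
opening: 0.0177
theta 156.2 r 0.1645 F [-0.1 -1.   0. ]
now t 3.68 [ 0.446  -0.0702  0.1351] psi -23.6 open 0.0183 | shift cm [ 0.76  5.18 -0.  ] turn [-0.003  0.004 -0.316] len 5.2 deg 18.1
```

View pics/w3.png

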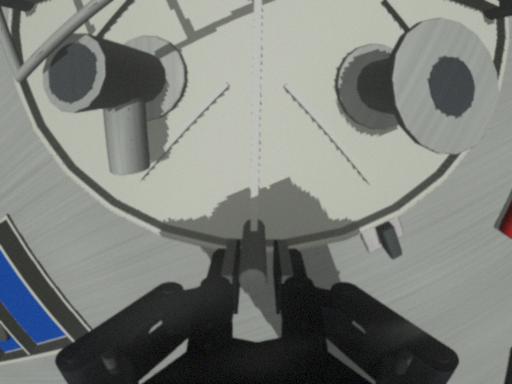

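The peg is caged and the turntable follows; the fittings hold their places. I'll repeat the move.

```bash
python3 -m crank '0 .17 0 0 0 -.01 1.8; .01 .5 0 0 0 -.03 1.8; .03 1.04 0 0 0 -.063 1.8; .09 1.72 0 0 0 -.105 1.8; .17 2.44 0 0 0 -.148 1.8; .28 3.15 0 0 0 -.19 1.8; .43 3.85 0 0 0 -.236 1.8; .59 4.49 0 0 0 -.276 1.8; .71 4.93 0 0 0 -.302 1.8; .76 5.15 0 0 0 -.316 1.8'; python3 -c "
from h import *
ring(193)"
```

```text
time_s: 4.52
tcp_pos: [0.4326, -0.1209, 0.1352]
ee_rot: [-3.135, 0.149, 0.004]
force: [0.2, 1.4, 0.3]
opening: 0.0177
theta 174.6 r 0.1646 F [0.2 1.4 0.3]
now t 4.52 [ 0.4326 -0.1209  0.1352] psi -5.4 open 0.0177 | shift cm [ 0.81  5.21 -0.  ] turn [-0.004  0.002 -0.322] len 5.3 deg 18.4
```

```bash
python3 -m crank '0 .17 0 0 0 -.01 1.8; .01 .5 0 0 0 -.03 1.8; .03 1.04 0 0 0 -.063 1.8; .09 1.72 0 0 0 -.105 1.8; .18 2.44 0 0 0 -.148 1.8; .3 3.15 0 0 0 -.19 1.8; .46 3.87 0 0 0 -.236 1.8; .62 4.53 0 0 0 -.278 1.8; .75 5 0 0 0 -.306 1.8; .81 5.2 0 0 0 -.32 1.8'; python3 -c "
from h import *
ring(211.5)"
```

```text
time_s: 5.35
tcp_pos: [0.4359, -0.174, 0.135]
ee_rot: [-3.118, -0.353, 0.003]
force: [0.3, 1.3, 0.4]
opening: 0.018
theta 193.1 r 0.1649 F [0.3 1.3 0.4]
now t 5.35 [ 0.4359 -0.174   0.135 ] psi 12.9 open 0.0180 | shift cm [ 0.85  5.2  -0.02] turn [-0.004  0.001 -0.324] len 5.3 deg 18.6
```

```bash
python3 -m crank '0 .17 0 0 0 -.01 1.8; .01 .5 0 0 0 -.03 1.8; .03 1.04 0 0 0 -.063 1.8; .09 1.72 0 0 0 -.105 1.8; .19 2.44 0 0 0 -.148 1.8; .31 3.15 0 0 0 -.19 1.8; .48 3.87 0 0 0 -.236 1.8; .65 4.53 0 0 0 -.278 1.8; .79 5 0 0 0 -.306 1.8; .85 5.2 0 0 0 -.322 1.8'; python3 - <<'E'
from h import *
ring(227)
for n in ("top","side"):
    im,d=r.grab_frame(n); cv2.imwrite(f"pics/{n}4.png",im); np.save(f"pics/{n}4.npy",d)
    P=pts(n,d); ok=d>0; rr=np.hypot(P[...,0]-C[0],P[...,1]-C[1])
    m=ok&(rr>.14)&(rr<.18)&(P[...,2]>.06)&(P[...,2]<.097)
    k,l=cv2.connectedComponents(m.astype(np.uint8))
    for i in range(1,k):
        q=P[l==i]
        if len(q)<8: continue
        t=q[q[:,2]>q[:,2].max()-.01].mean(0); a=np.degrees(np.arctan2(t[1]-C[1],t[0]-C[0]))
        print(n,len(q),t.round(3),"ang",a.round(1),"r",np.hypot(*(t[:2]-C)).round(4))
E
```

```text
time_s: 6.18
tcp_pos: [0.4559, -0.2235, 0.1347]
ee_rot: [-3.021, -0.85, 0.002]
force: [-1.4, 0.7, -0.2]
opening: 0.0183
theta 211.7 r 0.1653 F [-1.4  0.7 -0.2]
now t 6.18 [ 0.4559 -0.2235  0.1347] psi 31.4 open 0.0183 | shift cm [ 0.64  4.34 -0.04] turn [-0.004 -0.    -0.272] len 4.4 deg 15.6
top 23 [ 0.738 -0.054  0.09 ] ang 30.3 r 0.1637
top 31 [ 0.68  -0.279  0.09 ] ang -59.5 r 0.1653
top 26 [0.513 0.005 0.09 ] ang 120.5 r 0.1641
side 39 [ 0.679 -0.276  0.089] ang -59.4 r 0.1619
side 96 [ 0.45  -0.21   0.091] ang -153.2 r 0.1636
side 54 [ 0.737 -0.05   0.09 ] ang 31.7 r 0.1655
side 64 [0.513 0.008 0.091] ang 120.1 r 0.167
```

View pics/side4.png

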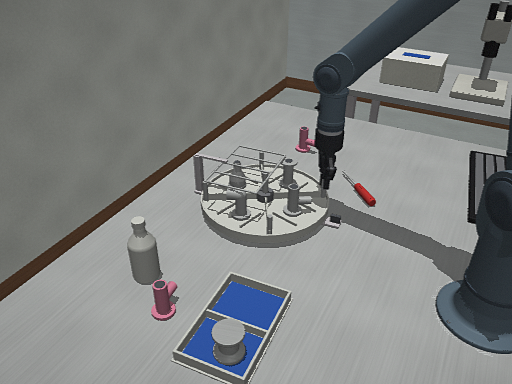

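```bash
python3 -m crank '0 .25 0 0 0 -.015 1.8; .03 .75 0 0 0 -.045 1.8; .07 1.4 0 0 0 -.085 1.8; .14 2.1 0 0 0 -.128 1.8; .25 2.85 0 0 0 -.175 1.8; .38 3.55 0 0 0 -.218 1.8; .52 4.2 0 0 0 -.258 1.8; .68 4.7 0 0 0 -.29 1.8; .8 5.1 0 0 0 -.314 1.8; .86 5.24 0 0 0 -.325 1.8'; cat >> h.py <<'E'
def phase(tag):
    out=[]
    for n in ("top","side"):
        im,d=r.grab_frame(n); cv2.imwrite(f"pics/{n}{tag}.png",im); np.save(f"pics/{n}{tag}.npy",d)
        P=pts(n,d); ok=d>0; c={"top":(.5965,-.1372),"side":(.5963,-.1357)}[n]
        rr=np.hypot(P[...,0]-c[0],P[...,1]-c[1])
        m=ok&(rr>.14)&(rr<.18)&(P[...,2]>.06)&(P[...,2]<.097)
        k,l=cv2.connectedComponents(m.astype(np.uint8))
        for i in range(1,k):
            q=P[l==i]
            if len(q)<12: continue
            t=q[q[:,2]>q[:,2].max()-.01].mean(0); a=np.degrees(np.arctan2(t[1]-c[1],t[0]-c[0]))%360
            print(n,len(q),t.round(3),"ang %.1f phase %.1f"%(a,a%90),"r",np.hypot(*(t[:2]-c)).round(4))
        m=ok&(rr>.186)&(rr<.225)&(abs(P[...,2]-.03)<.006)&(P[...,0]<c[0]-.1)
        q=P[m]
        if len(q): t=q.mean(0); print(n,"pointer",len(q),t.round(4),np.degrees(np.arctan2(t[1]-c[1],t[0]-c[0]))%360)
E
python3 -c "
from h import *
ring(230)
phase('5')"
```

```text
time_s: 7.12
tcp_pos: [0.4906, -0.2639, 0.1345]
ee_rot: [-2.844, -1.327, 0.001]
force: [-1.3, 0.5, -0.1]
opening: 0.0177
theta 230.3 r 0.1656 F [-1.3  0.5 -0.1]
now t 7.12 [ 0.4906 -0.2639  0.1345] psi 50.0 open 0.0177 | shift cm [ 0.06 -0.08 -0.05] turn [-0.003 -0.001  0.001] len 0.1 deg 0.2
top 15 [ 0.72  -0.247  0.09 ] ang 318.4 phase 48.4 r 0.1653
top 22 [ 0.704 -0.012  0.089] ang 49.3 phase 49.3 r 0.165
top 22 [ 0.472 -0.029  0.089] ang 139.0 phase 49.0 r 0.1647
top pointer 35 [ 0.3925 -0.1539  0.0303] 184.68543635748586
side 15 [ 0.719 -0.243  0.091] ang 318.9 phase 48.9 r 0.1633
side 30 [ 0.719 -0.24   0.078] ang 319.7 phase 49.7 r 0.1615
side 112 [ 0.486 -0.253  0.091] ang 226.7 phase 46.7 r 0.1615
side 60 [ 0.704 -0.01   0.089] ang 49.3 phase 49.3 r 0.1653
side 69 [ 0.472 -0.026  0.09 ] ang 138.7 phase 48.7 r 0.1658
side pointer 47 [ 0.3917 -0.151   0.0295] 184.27616932950127
```

```bash
python3 -m crank '0 .05 0 0 0 0 1.8; 0 .1 0 0 0 0 1.8; 0 .15 0 0 0 0 1.8; 0 .15 0 0 0 0 1.8; 0 .1 0 0 0 0 2.4; 0 .05 0 0 0 0 3; 0 0 0 0 0 0 3; 0 0 -.6 0 0 0 3; 0 0 -1.6 0 0 0 3; 0 0 -2.8 0 0 0 3'; python3 -c "
from h import *
ring(230,.26)"
```

```text
time_s: 8.05
tcp_pos: [0.4904, -0.2636, 0.163]
ee_rot: [-2.844, -1.325, 0.001]
force: [-0.5, -0.3, 0.2]
opening: 0.0304
theta 230.2 r 0.1655 F [-0.5 -0.3  0.2]
now t 8.05 [ 0.4904 -0.2636  0.163 ] psi 50.0 open 0.0304 | shift cm [ 0.07 -0.08 -9.7 ] turn [-0.004 -0.001 -0.   ] len 9.7 deg 0.2
```

```bash
python3 -m crank '0 0 -1.5 0 0 0 3; 0 0 -3 0 0 0 4; -.5 -.5 -5 0 0 0 5; -.6 -1.8 -7 0 0 0 6; -.5 -3.5 -8.5 0 0 0 7; -.4 -5 -9.3 0 0 0 8; -.4 -6 -9.7 0 0 0 8.5; -.4 -6.5 -9.7 0 0 0 8.5; -.4 -6.8 -9.7 0 0 0 8.5; -.4 -6.8 -9.7 0 0 0 8.5'; python3 - <<'E'
from h import *
s=r.get_state();print(s["tcp_pos"],s["ee_rot"])
im,d=r.grab_frame("wrist"); cv2.imwrite("pics/w6.png",im);np.save("pics/w6.npy",d)
phase('6')
E
```

```text
time_s: 8.88
tcp_pos: [0.4358, -0.2231, 0.2607]
ee_rot: [-2.844, -1.326, 0.001]
force: [-0.6, -0.4, 0.0]
opening: 0.0849
[ 0.43576291 -0.22310125  0.26068528] [-2.84426644e+00 -1.32606499e+00  1.12774208e-03]
top 15 [ 0.72  -0.247  0.089] ang 318.4 phase 48.4 r 0.1655
top 26 [ 0.704 -0.012  0.09 ] ang 49.3 phase 49.3 r 0.1651
top 22 [ 0.472 -0.03   0.09 ] ang 139.4 phase 49.4 r 0.1644
top pointer 36 [ 0.3924 -0.1538  0.0303] 184.64456722935861
side 13 [ 0.72  -0.243  0.091] ang 319.0 phase 49.0 r 0.1635
side 31 [ 0.721 -0.241  0.076] ang 319.7 phase 49.7 r 0.1628
side 54 [ 0.488 -0.259  0.09 ] ang 228.9 phase 48.9 r 0.1643
side 62 [ 0.703 -0.009  0.09 ] ang 49.8 phase 49.8 r 0.1652
side 67 [ 0.471 -0.026  0.091] ang 138.8 phase 48.8 r 0.1663
side pointer 47 [ 0.3915 -0.1505  0.0299] 184.1439641498057
```

View pics/w6.png

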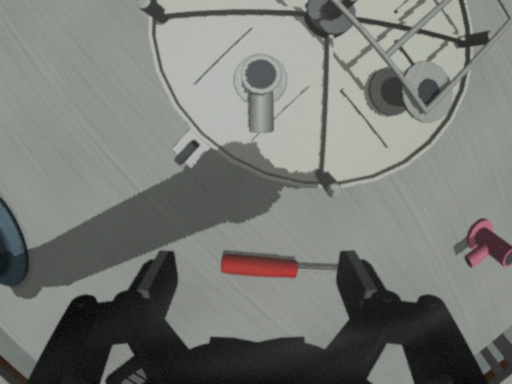

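View pics/top6.png

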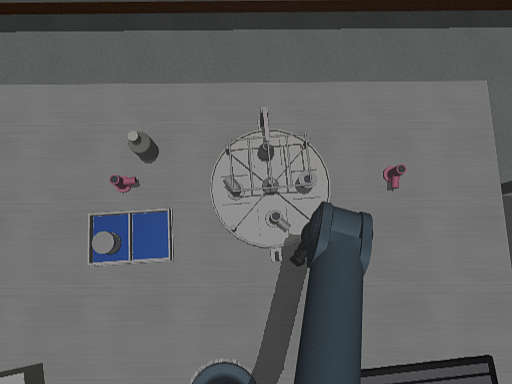

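```bash
cat >> h.py <<'E'
def wpts(d,s):
    c=r.camera_info("wrist"); v,u=np.mgrid[:384,:512]; x=(u-c["cx"])/c["fx"]; y=(v-c["cy"])/c["fy"]; th=np.hypot(x,y)+1e-9
    k=np.tan(np.minimum(th,1.4))/th; P=np.stack([x*k*d,y*k*d,d],-1); T=c["T_tool_cam"]; P=P@T[:3,:3].T+T[:3,3]
    return P@R.from_rotvec(s["ee_rot"]).as_matrix().T+s["tcp_pos"]
E
python3 - <<'E'
from h import *
s=r.get_state()
e=np.array([.497,-.144])
for n in ("wrist","top","side"):
    d=np.load("pics/w6.npy") if n=="wrist" else np.load(f"pics/{n}6.npy")
    P=wpts(d,s) if n=="wrist" else pts(n,d)
    ok=d>0; rr=np.hypot(P[...,0]-e[0],P[...,1]-e[1])
    b=ok&(rr<.065)
    print(n,"floor",np.median(P[b&(P[...,2]<.034)][:,2]))
    q=P[b&(P[...,2]>.104)&(P[...,2]<.116)]
    if len(q)>5: x=circ(q,.0145).x; print(" top",len(q),"bbox mid",((q.min(0)+q.max(0))/2).round(4),"ext",np.ptp(q,0).round(3))
    q=P[b&(P[...,2]>.0355)&(P[...,2]<.041)]
    if len(q)>9: print(" foot",len(q),circ(q[np.hypot(*(q[:,:2]-q[:,:2].mean(0)).T)>.018],.026).x.round(4))
    q=P[b&(P[...,2]>.066)&(P[...,2]<.08)]
    if len(q)>9:
        m=q[:,:2].mean(0); w=np.linalg.svd(q[:,:2]-m)[2][0]; print(" branch",len(q),q.mean(0).round(4),"dir",np.degrees(np.arctan2(*w[::-1]))%180, "far",q[np.argmax((q[:,:2]-e)@np.array([-.6,-.8]))].round(4))
E
```

```text
wrist floor 0.02913035577596812
 top 1248 bbox mid [ 0.5024 -0.1478  0.1094] ext [0.029 0.029 0.005]
 foot 1032 [ 0.5006 -0.144 ]
 branch 965 [ 0.4828 -0.1715  0.0728] dir 52.19251534082436 far [ 0.4768 -0.1888  0.0727]
top floor 0.030282524292714497
 top 91 bbox mid [ 0.5016 -0.1467  0.11  ] ext [0.028 0.027 0.011]
 foot 129 [ 0.5  -0.15]
 branch 94 [ 0.4812 -0.17    0.0739] dir 59.4397439138412 far [ 0.4709 -0.1845  0.0755]
side floor 0.03208070200101726
 top 79 bbox mid [ 0.5013 -0.1457  0.1097] ext [0.031 0.034 0.01 ]
 foot 178 [ 0.4892 -0.1304]
 branch 122 [ 0.4854 -0.1547  0.0735] dir 56.14790382638491 far [ 0.4682 -0.1818  0.0763]
```

```bash
python3 -c "
from h import *
go([.502,-.147,.2],51.5); go([.502,-.147,.129],51.5)"
```

```text
now t 9.03 [ 0.4362 -0.2236  0.2601] psi 50.0 open 0.0852 | shift cm [10.09  0.13  6.02] turn [-0.004 -0.002 -0.027] len 11.8 deg 1.6
now t 9.03 [ 0.4362 -0.2236  0.2601] psi 50.0 open 0.0852 | shift cm [10.08  0.16 13.12] turn [-0.004 -0.002 -0.027] len 16.5 deg 1.6
```

```bash
python3 -m crank '.8 0 0 0 0 0 8.5; 2.2 0 0 0 0 -.01 8.5; 4 0 0 0 0 -.01 8.5; 5.8 .1 .5 0 0 -.02 8.5; 7.5 .1 1.5 0 0 -.027 8.5; 8.8 .1 2.8 0 0 -.027 8.5; 9.6 .13 4 0 0 -.027 8.5; 10 .13 5 0 0 -.027 8.5; 10.09 .13 5.8 0 0 -.027 8.5; 10.09 .13 6 0 0 -.027 8.5'; python3 - <<'E'
from h import *
im,d=r.grab_frame("wrist"); cv2.imwrite("pics/w7.png",im)
go([.502,-.147,.129],51.5)
E
```

```text
time_s: 9.87
tcp_pos: [0.5014, -0.1461, 0.1985]
ee_rot: [-2.822, -1.364, 0.003]
force: [-0.7, -0.2, -0.5]
opening: 0.0847
now t 9.92 [ 0.5012 -0.1468  0.1988] psi 51.5 open 0.0847 | shift cm [0.02 0.12 6.98] turn [-0.007 -0.001  0.   ] len 7.0 deg 0.4
```

View pics/w7.png

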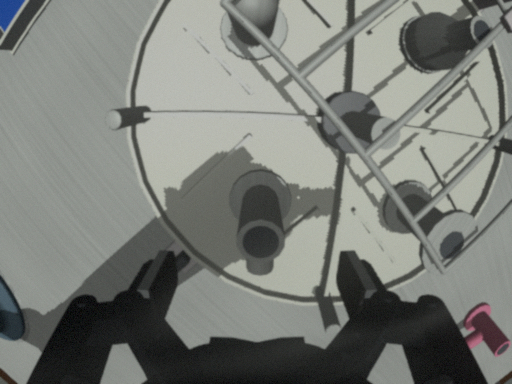

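```bash
python3 -m crank '0 .05 .5 0 0 0 8.5; 0 .1 1.3 0 0 0 8.5; 0 .1 2.2 0 0 0 8.5; 0 .1 3.1 0 0 0 8.5; 0 .1 4 0 0 0 8.5; 0 .1 4.9 0 0 0 8.5; 0 .1 5.8 0 0 0 8.5; 0 .1 6.5 0 0 0 8.5; 0 .1 6.9 0 0 0 8.5; 0 .1 6.98 0 0 0 8.5'; python3 - <<'E'
from h import *
im,d=r.grab_frame("wrist"); cv2.imwrite("pics/w8.png",im)
print(r.get_state()["force"])
go([.502,-.147,.129],51.5)
E
```

```text
time_s: 10.75
tcp_pos: [0.5011, -0.1468, 0.1279]
ee_rot: [-2.822, -1.362, 0.005]
force: [-0.0, 0.2, 0.3]
opening: 0.0851
[-0.0274228   0.33112376  0.08585147]
now t 10.80 [ 0.5014 -0.1468  0.1283] psi 51.5 open 0.0849 | shift cm [ 0.02  0.06 -0.07] turn [-0.008 -0.001  0.001] len 0.1 deg 0.5
```

View pics/w8.png

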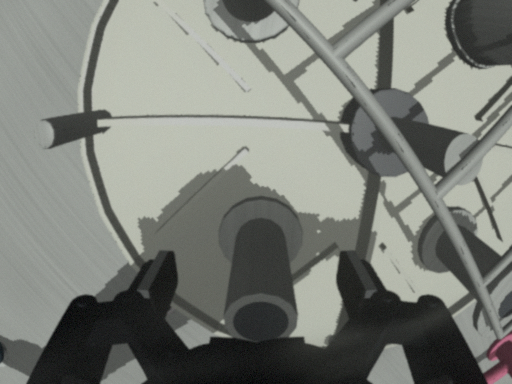

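```bash
python3 -m crank '0 0 0 0 0 0 7; 0 0 0 0 0 0 5.5; 0 0 0 0 0 0 4.4; 0 0 0 0 0 0 3.8; 0 0 0 0 0 0 3.4; 0 0 0 0 0 0 3.1; 0 0 0 0 0 0 2.8; 0 0 0 0 0 0 2.4; 0 0 0 0 0 0 2.4; 0 0 0 0 0 0 2.4' 60; python3 - <<'E'
from h import *
im,d=r.grab_frame("wrist"); cv2.imwrite("pics/w9.png",im)
print(r.get_state()["force"],r.get_state()["opening"])
phase('9')
E
```

```text
time_s: 11.63
tcp_pos: [0.5021, -0.1473, 0.129]
ee_rot: [-2.824, -1.363, 0.003]
force: [0.4, -0.7, 4.1]
opening: 0.0288
[-1.16710566 -0.55731325  5.04850524] 0.028562929142956772
top 15 [ 0.72  -0.247  0.089] ang 318.4 phase 48.4 r 0.1656
top 25 [ 0.704 -0.012  0.09 ] ang 49.3 phase 49.3 r 0.1651
top 28 [ 0.489 -0.262  0.09 ] ang 229.2 phase 49.2 r 0.1645
top 22 [ 0.472 -0.03   0.09 ] ang 139.2 phase 49.2 r 0.1645
side 12 [ 0.72  -0.243  0.09 ] ang 319.0 phase 49.0 r 0.1636
side 30 [ 0.719 -0.24   0.077] ang 319.7 phase 49.7 r 0.1609
side 48 [ 0.488 -0.26   0.091] ang 228.8 phase 48.8 r 0.1649
side 61 [ 0.703 -0.009  0.09 ] ang 49.8 phase 49.8 r 0.1653
side 67 [ 0.471 -0.026  0.091] ang 138.8 phase 48.8 r 0.1664
side pointer 44 [ 0.392  -0.1514  0.0296] 184.39952363859413
```

View pics/w9.png

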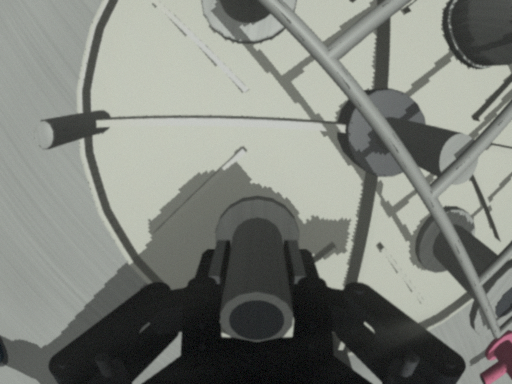

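View pics/side9.png

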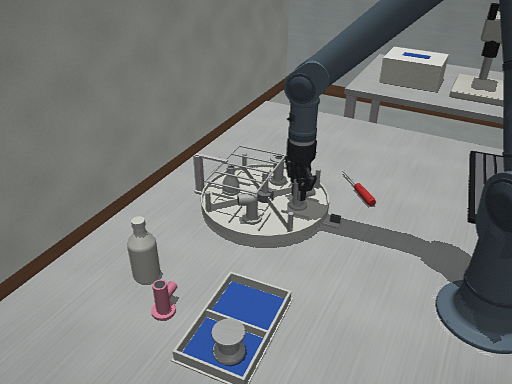

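```bash
python3 -m crank '0 0 -.15 0 0 0 2.4; 0 0 -.5 0 0 0 2.4; 0 0 -1.1 0 0 0 2.4; 0 0 -2 0 0 0 2.4; 0 0 -3.1 0 0 0 2.4; 0 0 -4.3 0 0 0 2.4; 0 0 -5.6 0 0 0 2.4; 0 0 -6.8 0 0 0 2.4; 0 0 -7.7 0 0 0 2.4; 0 0 -8 0 0 0 2.4'; python3 - <<'E'
from h import *
im,d=r.grab_frame("wrist"); cv2.imwrite("pics/w10.png",im);np.save("pics/w10.npy",d)
print(r.get_state()["force"])
for a in (3.3,33,51.5,-30): go([.4569,.2207,.22],a)
E
```

```text
time_s: 12.62
tcp_pos: [0.5038, -0.1479, 0.2116]
ee_rot: [-2.827, -1.364, -0.001]
force: [0.5, -0.1, -2.3]
opening: 0.0288
[ 1.07739923  0.58436507 -2.34084947]
now t 12.67 [ 0.5036 -0.1479  0.2113] psi 51.5 open 0.0289 | shift cm [ 25.95 -26.6   -0.76] turn [-0.003 -0.001  0.841] len 37.2 deg 48.2
now t 12.67 [ 0.5036 -0.1479  0.2113] psi 51.5 open 0.0289 | shift cm [ 25.95 -26.6   -0.76] turn [-0.003 -0.001  0.323] len 37.2 deg 18.5
now t 12.67 [ 0.5036 -0.1479  0.2113] psi 51.5 open 0.0289 | shift cm [ 25.95 -26.6   -0.76] turn [-0.003 -0.002  0.   ] len 37.2 deg 0.2
now t 12.67 [ 0.5036 -0.1479  0.2113] psi 51.5 open 0.0289 | shift cm [ 25.95 -26.6   -0.76] turn [-0.003  0.     1.423] len 37.2 deg 81.5
```

View pics/w10.png

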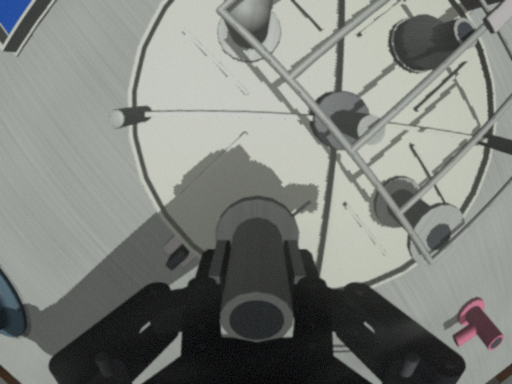

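```bash
python3 -m crank '.3 -.3 -1 0 0 0 2.4; 1 -1 -2 0 0 .02 2.4; 2.2 -2.2 -2.7 0 0 .07 2.4; 3.9 -4 -3 0 0 .14 2.4; 5.8 -6 -3 0 0 .22 2.4; 7.8 -8 -3 0 0 .3 2.4; 9.8 -10 -3 0 0 .38 2.4; 11.6 -11.9 -3 0 0 .45 2.4; 13 -13.4 -3 0 0 .5 2.4; 13.8 -14.2 -3 0 0 .53 2.4'; python3 - <<'E'
from h import *
print(r.get_state()["force"],r.get_state()["joint_positions"].round(2))
go([.4569,.2207,.22],3.3)
E
```

```text
time_s: 13.5
tcp_pos: [0.477, 0.0525, 0.2421]
ee_rot: [-3.083, -0.58, 0.001]
force: [-0.1, 0.0, -1.5]
opening: 0.0284
[-0.13023316  0.00793428 -1.45718343] [ 0.51  0.21 -0.76  2.03  0.17  0.97 -1.53]
now t 13.50 [0.477  0.0525 0.2421] psi 21.3 open 0.0284 | shift cm [  4.24 -16.39   2.29] turn [-0.005  0.001  0.314] len 17.1 deg 18.0
```

```bash
python3 -m crank '.2 -.6 0 0 0 .02 2.4; .5 -2 .1 0 0 .06 2.4; 1 -4 .3 0 0 .1 2.4; 1.6 -6.3 .6 0 0 .15 2.4; 2.2 -8.7 1 0 0 .2 2.4; 2.9 -11.1 1.4 0 0 .24 2.4; 3.5 -13.4 1.8 0 0 .28 2.4; 3.9 -15.2 2.1 0 0 .305 2.4; 4.2 -16.2 2.3 0 0 .314 2.4; 4.24 -16.4 2.3 0 0 .314 2.4'; python3 - <<'E'
from h import *
s=r.get_state()
im,d=r.grab_frame("wrist"); cv2.imwrite("pics/w11.png",im);np.save("pics/w11.npy",d)
go([.4569,.2207,.109],3.3)
for n in ("top","side"):
    im,d=r.grab_frame(n); cv2.imwrite(f"pics/{n}11.png",im); np.save(f"pics/{n}11.npy",d)
    P=pts(n,d); e=s["tcp_pos"]
    m=(d>0)&(np.hypot(P[...,0]-e[0],P[...,1]-e[1])<.06)&(P[...,2]<.2)&(P[...,2]>.08)
    q=P[m]; print(n,len(q),q.min(0).round(3),q.max(0).round(3))
P=wpts(np.load("pics/w11.npy"),s)
q=P[(abs(P[...,2]-.005)<.004)&(abs(P[...,0]-.4569)<.08)&(abs(P[...,1]-.22)<.08)]; print("mat",len(q),np.percentile(q,[1,50,99],axis=0).round(3))
E
```

```text
time_s: 14.33
tcp_pos: [0.4552, 0.224, 0.2198]
ee_rot: [-3.134, -0.099, 0.005]
force: [-0.6, -0.7, -2.4]
opening: 0.0287
now t 14.38 [0.4557 0.2227 0.2199] psi 3.6 open 0.0284 | shift cm [ 0.14  0.27 11.08] turn [-0.005  0.003  0.005] len 11.1 deg 0.4
top 191 [0.408 0.194 0.118] [0.479 0.23  0.2  ]
side 798 [0.406 0.178 0.122] [0.48  0.268 0.2  ]
mat 14055 [[0.388 0.164 0.003]
 [0.476 0.23  0.005]
 [0.535 0.299 0.007]]
```

View pics/w11.png

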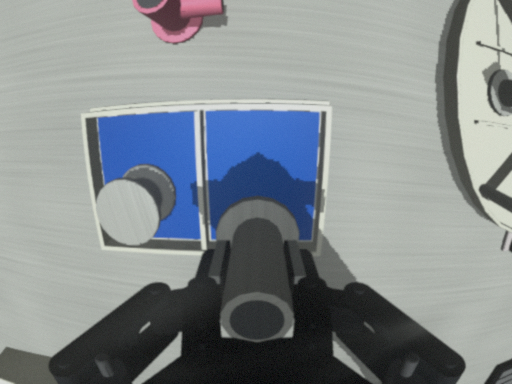

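View pics/side11.png

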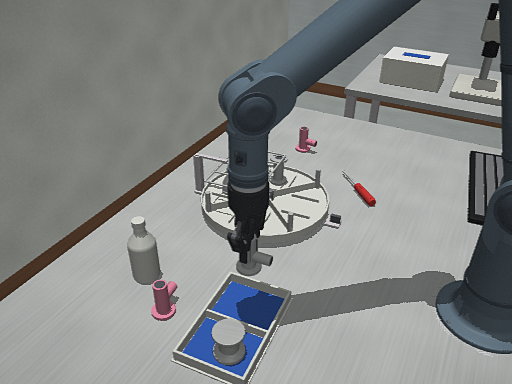

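```bash
python3 -m crank '.1 .1 .5 0 0 0 2.4; .14 .27 1.5 0 0 0 2.4; .14 .27 2.9 0 0 0 2.4; .14 .27 4.4 0 0 0 2.4; .14 .27 5.9 0 0 0 2.4; .14 .27 7.4 0 0 0 2.4; .14 .27 8.8 0 0 0 2.4; .14 .27 9.8 0 0 0 2.4; .14 .27 10.4 0 0 0 2.4; .14 .27 10.5 0 0 0 2.4'; python3 - <<'E'
from h import *
im,d=r.grab_frame("wrist"); cv2.imwrite("pics/w12.png",im);np.save("pics/w12.npy",d)
im,d=r.grab_frame("side"); cv2.imwrite("pics/side12.png",cv2.resize(im[180:384,130:380],None,fx=3,fy=2.9)); 
s=r.get_state(); print(s["force"]); P=pts("side",d);e=s["tcp_pos"]
m=(d>0)&(np.hypot(P[...,0]-e[0],P[...,1]-e[1])<.06)&(P[...,2]<.1)&(P[...,2]>.009); print(np.sort(P[m][:,2])[:12].round(4))
go([.4569,.2207,.104],3.3)
E
```

```text
time_s: 15.32
tcp_pos: [0.4574, 0.217, 0.1133]
ee_rot: [-3.138, -0.091, 0.007]
force: [-0.3, 0.8, -2.3]
opening: 0.0284
[ 0.53596036 -0.12310843 -2.94998031]
[0.009  0.009  0.009  0.009  0.009  0.009  0.009  0.009  0.009  0.009
 0.009  0.0091]
now t 15.42 [0.4582 0.2179 0.1147] psi 3.3 open 0.0288 | shift cm [-0.11 -0.28  1.07] turn [-0.004  0.002  0.001] len 1.1 deg 0.2
```

View pics/w12.png

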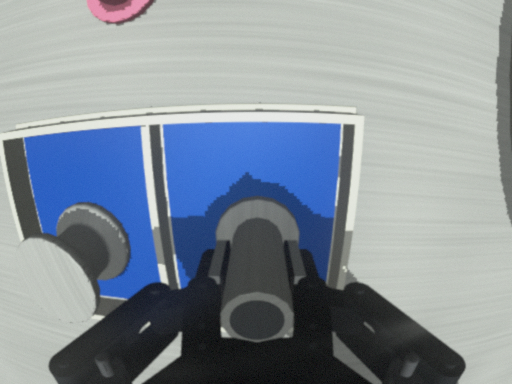

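View pics/side12.png

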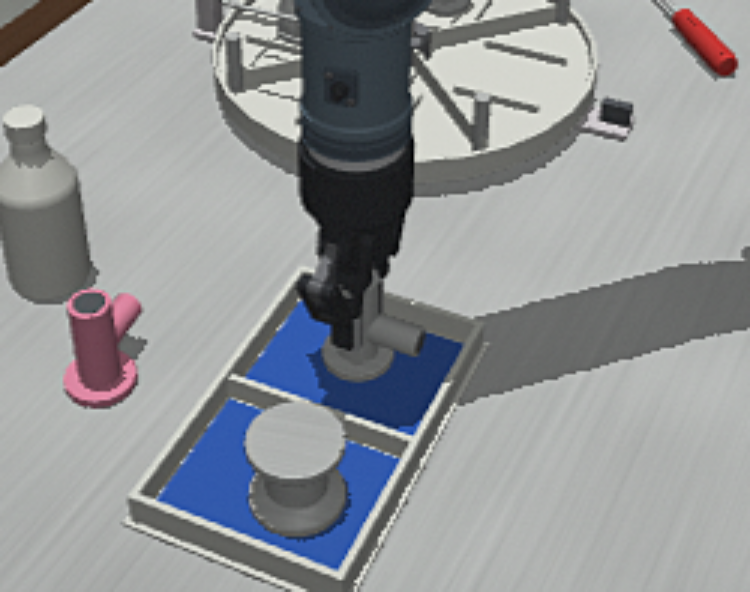

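```bash
python3 -m crank '0 -.1 .2 0 0 0 2.4; -.1 -.2 .4 0 0 0 2.4; -.1 -.25 .55 0 0 0 2.4; -.1 -.25 .65 0 0 0 2.4; -.1 -.25 .75 0 0 0 2.4; -.1 -.25 .82 0 0 0 2.4; -.1 -.25 .88 0 0 0 2.4; -.1 -.25 .9 0 0 0 2.4; -.1 -.25 .9 0 0 0 2.4; -.1 -.25 .9 0 0 0 2.4'; python3 -m crank '0 0 .03 0 0 0 2.4; 0 0 .06 0 0 0 2.4; 0 0 .09 0 0 0 2.4; 0 0 .12 0 0 0 2.4; 0 0 .12 0 0 0 2.4; 0 0 .12 0 0 0 2.4; 0 0 .12 0 0 0 2.4; 0 0 .12 0 0 0 2.4; 0 0 .12 0 0 0 2.4; 0 0 .12 0 0 0 2.4'
```

```text
time_s: 16.25
tcp_pos: [0.4571, 0.2203, 0.1057]
ee_rot: [-3.137, -0.091, 0.004]
force: [0.0, 0.4, -2.0]
opening: 0.0284
time_s: 17.08
tcp_pos: [0.4571, 0.2203, 0.1045]
ee_rot: [-3.137, -0.091, 0.003]
force: [0.4, -0.5, -3.0]
opening: 0.0287
```

Not yet in contact, since the force still shows the part's weight. I'll go down in small steps.

```bash
python3 -m crank '0 0 .03 0 0 0 2.4; 0 0 .06 0 0 0 2.4; 0 0 .09 0 0 0 2.4; 0 0 .12 0 0 0 2.4; 0 0 .12 0 0 0 2.4; 0 0 .12 0 0 0 2.4; 0 0 .12 0 0 0 2.4; 0 0 .12 0 0 0 2.4; 0 0 .12 0 0 0 2.4; 0 0 .12 0 0 0 2.4'
```

```text
time_s: 17.92
tcp_pos: [0.4571, 0.2204, 0.104]
ee_rot: [-3.137, -0.091, 0.003]
force: [-3.1, -2.0, 5.4]
opening: 0.0286
```

```bash
python3 -m crank '0 0 0 0 0 0 2.9; 0 0 0 0 0 0 3; 0 0 0 0 0 0 3.2; 0 0 0 0 0 0 3.5; 0 0 0 0 0 0 4; 0 0 0 0 0 0 4.6; 0 0 0 0 0 0 5.2; 0 0 0 0 0 0 5.6; 0 0 0 0 0 0 5.6; 0 0 0 0 0 0 5.6' 20; python3 - <<'E'
from h import *
im,d=r.grab_frame("wrist"); cv2.imwrite("pics/w13.png",im)
E
```

```text
time_s: 18.75
tcp_pos: [0.4571, 0.2205, 0.104]
ee_rot: [-3.137, -0.091, 0.003]
force: [-0.3, 0.4, 0.3]
opening: 0.0562
```

View pics/w13.png

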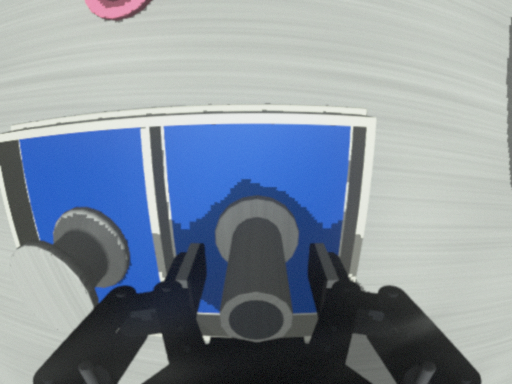

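Both pads are clear of the tee, which stands free. Next I'll retreat straight up.

```bash
python3 -m crank '0 0 -.4 0 0 0 5.6; 0 0 -1.2 0 0 0 5.6; 0 0 -2.4 0 0 0 5.6; 0 0 -4 0 0 0 5.6; 0 0 -6 0 0 0 5.6; 0 0 -8 0 0 0 5.6; 0 0 -10 0 0 0 5.6; 0 0 -12 0 0 0 5.6; 0 0 -13.5 0 0 0 5.6; 0 0 -14 0 0 0 5.6'; python3 -m crank '-.5 0 -.5 0 0 0 5.6; -1.5 0 -1 0 0 0 5.6; -3 0 -1 0 0 0 5.6; -4.5 0 -1 0 0 0 5.6; -6 0 -1 0 0 0 5.6; -6.5 0 -1 0 0 0 5.6; -6.5 0 -1 0 0 0 5.6; -6.5 0 -1 0 0 0 5.6; -6.5 0 -1 0 0 0 5.6; -6.5 0 -1 0 0 0 5.6'; python3 - <<'E'
from h import *
s=r.get_state(); im,d=r.grab_frame("wrist"); cv2.imwrite("pics/w14.png",im); P=wpts(d,s)
b=(abs(P[...,0]-.457)<.07)&(abs(P[...,1]-.2207)<.055)
q=P[b&(P[...,2]>.075)&(P[...,2]<.1)]; print("tee top",((q.min(0)+q.max(0))/2).round(4),np.ptp(q,0).round(4),np.median(q[:,2]).round(4))
phase('14')
im=cv2.imread("pics/side14.png"); cv2.imwrite("pics/side14c.png",cv2.resize(im[130:384,120:400],None,fx=2.3,fy=2.3))
E
```

```text
time_s: 19.63
tcp_pos: [0.4588, 0.2213, 0.248]
ee_rot: [-3.136, -0.092, -0.007]
force: [0.3, -0.0, 0.5]
opening: 0.0557
time_s: 20.47
tcp_pos: [0.3947, 0.2175, 0.2578]
ee_rot: [-3.135, -0.091, -0.007]
force: [-0.3, 0.7, 1.7]
opening: 0.056
tee top [0.4565 0.2209 0.0811] [0.0297 0.0296 0.0113] 0.0847
top 15 [ 0.72  -0.247  0.089] ang 318.4 phase 48.4 r 0.1655
top 25 [ 0.704 -0.012  0.09 ] ang 49.3 phase 49.3 r 0.1649
top 28 [ 0.489 -0.261  0.09 ] ang 229.1 phase 49.1 r 0.1644
top 22 [ 0.472 -0.03   0.089] ang 139.4 phase 49.4 r 0.1645
top pointer 35 [ 0.3921 -0.154   0.0297] 184.68491081048137
side 13 [ 0.72  -0.243  0.09 ] ang 319.0 phase 49.0 r 0.1637
side 29 [ 0.719 -0.239  0.077] ang 319.8 phase 49.8 r 0.1604
side 56 [ 0.488 -0.259  0.09 ] ang 228.7 phase 48.7 r 0.164
side 62 [ 0.703 -0.01   0.09 ] ang 49.6 phase 49.6 r 0.1652
side pointer 45 [ 0.3926 -0.151   0.0292] 184.30547147101447
```

View pics/w14.png

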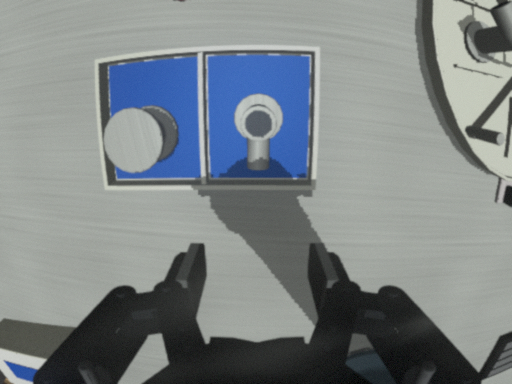

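View pics/side14c.png

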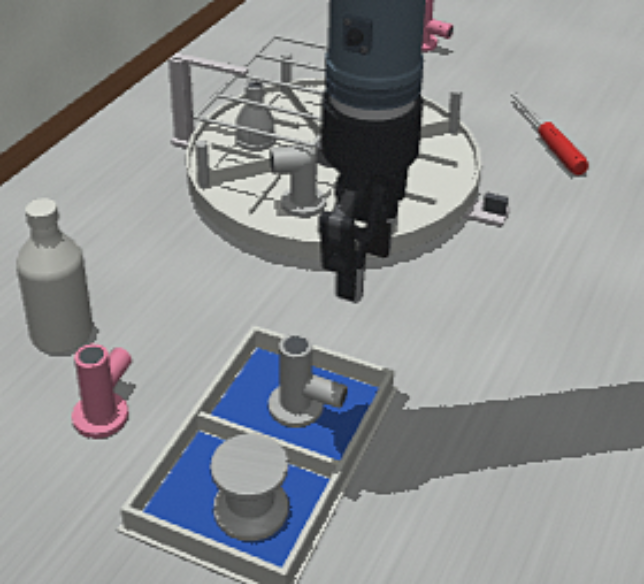

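The tee stands upright at (259,122) in the wrist picture, with its top at z 0.085, centred in the empty bay. The elbow and reducer are upright in the side picture, and the spool was upright in the last wrist view that showed it.

```bash
python3 -c "
from station import r
print(r.job_done(), r.get_state()['time_s'])"
```

```text
the job is handed in; nothing more can be done
the job is handed in; nothing more can be done
```

The tee is standing upright in the empty bay of the inspection tray, and I handed the job in at about 20.6 s.

**Turning:** I caged the front-left peg loosely between the fingers and turned the carousel about 91° counter-clockwise. It stopped with the tee's compartment at the front. I then released the peg and confirmed the table was at rest before gripping.

**Picking and placing:** I gripped the tee from above at the front, clear of the guard. I set it down until the wrist force showed contact (about 5 N), then opened the jaws and backed off.

**Last checks:**
- **Tee position:** its axis is at (0.4565, 0.2209) against a measured bay centre of (0.457, 0.221), and its top is 85 mm above the bench, as it should be.
- **Carousel alignment:** the pegs average about 49.2° against a target of about 49.4° taken from the pointer, so it is lined up to within roughly half a degree. Individual peg readings scattered between 48.4° and 49.8°, and the top and side cameras disagreed on the pointer by about 0.4°.
- **Other fittings:** the elbow and reducer are upright in the final side picture. The spool was hidden there, but it was upright in the wrist picture taken just after the lift.
- **Bystanders:** the ferrule, bottle and nearer pink tee look undisturbed. The screwdriver and the farther pink tee are only partly visible in the last picture, but the arm never went near them.

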